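# Supplies lined up by height on a riser shelf

### The arm

A 7-joint arm with a two-finger parallel gripper is mounted at the origin on a cart in front of the work surface, level with it; the furniture and walls round the work are solid. World frame = base frame: x ahead of the robot, y to its left, z up, the work surface at z = 0. Lengths are in m, angles in rad, forces in N, time in s.
With the tool pointing down it reaches from about 0.425 to 0.925 m from the base axis. Payload 6.8 kg.
Tool frame: the origin (TCP) lies on the centre line of the jaws, within the pads' length; the fingertips stand 25 mm ahead of it and the grasp point (between the pads) lies 6 mm ahead of it; z points along the fingers, y is the line along which they close (so a half turn about z gives the same grasp; the last joint's range is limited). The gripper opens to 85 mm and grips with 20 to 120 N. Pads are 22 mm wide; open, the fingers measure 114 mm over their backs; the gripper's body (76 mm by 85 mm) begins 54 mm behind the grasp point. The pads swing forward as they close: fully open they stand 13 mm farther back than shut.
Start: joints at [-1.297, 0.477, 0.022, 1.555, -0.011, 1.109, -0.083], TCP at [0.251, 0.626, 0.256] pointing down, gripper open.
Joint ranges: [-2.96, 2.96], [-0.34, 2.1], [-1.41, 1.46], [0.24, 2.44], [-1.37, 4.51], [0.17, 1.92], [-2.96, 2.96]. Speed limits (rad/s): [2.39, 2.39, 3.14, 3.14, 3.14, 3.14, 3.14].

### API

Orientations are given as a rotation vector (axis times angle).
In Python, from bench import status, imaging, workorder gives the robot as it stands.
- The arm moves only by the tool send_rows, never from a script. Its argument "steps" is a list of rows, each an object of numbers: "dx", "dy", "dz": the shift along the tool's x, y, z in cm; "yaw": the turn about the tool's z in degrees; "gripper": the opening, from 0 (shut) to 1 (fully open). A call has 1 to 5 rows; each row is the pose to reach, as a shift and turn from the pose commanded when the call began, along the tool's axes at that moment; what a row does not reach only later rows make up. A row lasts 1/8 s, in which the tool goes at most 62.5 mm and 10.7 degrees, less where a joint would pass 70% of its speed; a pose out of reach is approached as far as the arm can. A call with a gripper value outside its range is refused whole. The fingers move at their own pace and stop on an object; "force" is the grip in N (left out, the last holds). Time passes only in rows, so rows that repeat a pose let the fingers close. It gives the time, the measured TCP pose, the force, the opening and the grip force at its end, in the units of the state.
- status.get_obs(): the state, without advancing time (a new reading comes with each control period).
- imaging.grab_frame(name): name is "scene" or "top" or "wrist"; returns a dict with "color" (400x640x3 uint8, red, green, blue), "depth" (400x640 float32, m along the optical axis (not along the pixel's ray), 0 where there is no reading), "K" (3x3 intrinsics, pixels), "R" (3x3) and "t" (3): a world point X has camera coordinates R X + t. Camera axes: x right, y down, z forward; pixel columns grow to the right and rows downward; lengths in m; the calibration is good to about 2 mm. A picture is of the moment at which its call begins.
- workorder.hand_in(): hands the job in; it is judged then, once.
The state is a dict: "clock": time; "joints": joint angles; "qvel": joint speeds; "tau": joint torques, N m; "tcp_pos": TCP position; "orientation": TCP orientation; "contact_force": force on the tool from outside, world axes, zero at the start; "moment": the same for the moment, N m; "grip_width": finger opening in m; "gripper_force": force on a finger pad.
Only numpy, scipy, OpenCV 4.12 (cv2) and the standard library are available. Lean on these libraries where they do the work, as an engineer would, in place of code of your own. Each camera call takes 0.05 s, during which the arm holds its last target. There are 200 camera calls.

### The job

Tidy away the four supplies at the front of the worktop: put the black bottle, the glass jar, the card screw box and the amber tape roll on the four rubber pads of the raised aluminium shelf, one to a pad, in order of height, the tallest on the pad beside the red end stop and the shortest beside the grey one. Set each upright (the tape lying flat), well centred on its pad, and let go.

Things in the scene. Friction and masses are not known exactly. Their poses are not given: they have to be found in the camera images.
- black_bottle: loose black bottle with a white cap, 58 mm in diameter, 100 mm high, about 0.2 kg: the tallest; straight side from about 8 to 65 mm up; origin at the centre of its underside, z up along its axis
- nut_jar: loose clear jar with a white lid, 56 mm in diameter, 70 mm high, about 0.2 kg: the second tallest; origin at the centre of its underside, z up along its axis
- screw_box: loose card box of screws, buff and green, 44 (x) x 60 (y) x 38 (z) mm, 0.35 kg: the third tallest; origin at the centre of its underside; which way it faces on the pad does not matter
- amber_tape: loose amber roll of tape lying flat at the front of the worktop (not the rolls in the tub), 47 mm in diameter (51 mm along its y with the loose end), 20 mm high, 0.09 kg: the shortest; origin at the centre of its underside, z up along its axis
- pad_1: black square rubber pad in the row on the raised aluminium shelf, 66 x 66 x 3 mm, fixed; origin at the centre of its underside, its top 3 mm above that (153 mm above the worktop); x across the row, away from the robot, y along the row, to the left; neighbouring centres 95 mm apart; the leftmost pad (+y end); the shelf is 90 mm deep and 430 mm long
- pad_2: black square rubber pad like pad_1 (66 x 66 x 3 mm, same origin and axes), 95 mm from its neighbours, second from the left
- pad_3: black square rubber pad like pad_1 (66 x 66 x 3 mm, same origin and axes), 95 mm from its neighbours, third from the left; cartons up to 0.32 m high stand left of y = 0.21, and left of y = 0.05 beyond x = 0.65: keep above or clear of them
- pad_4: black square rubber pad like pad_1 (66 x 66 x 3 mm, same origin and axes), 95 mm from its neighbours, the rightmost pad (-y end); under this end stands a fixed clear tub 128 mm high, its near left corner at about x = 0.47, y = -0.19: keep the hand clear of it when picking
- red_stop: red end stop, a rounded plastic block 70 mm across the row, 14 mm along it and 12 mm high, fixed on the shelf; origin at the centre of its underside, 60 mm beyond the centre of the end pad beside it; it stands beside pad_1 or beside pad_4: the tallest thing goes on that pad
- grey_stop: grey end stop, a rounded plastic block 70 mm across the row, 14 mm along it and 12 mm high, fixed on the shelf; origin at the centre of its underside, 60 mm beyond the centre of the end pad beside it; it stands at the other end of the row: the shortest thing goes on the pad beside it
There are look-alikes about, which are no part of the job. Leave any pink look-alike of the amber_tape alone.

How it is judged:
At the end, for the whole second after the job is handed in: Counted from the pad beside the red stop, the bottle, the jar, the screw box and the tape stand on pads one to four: each with its centre within 15 mm of the pad's centre, its underside resting on the pad (less than 5 mm above its top), upright within 0.12 rad, released and at rest (angle between each of black_bottle, nut_jar, screw_box, amber_tape's own z axis and vertical below 0.12 rad and linear speed of each of black_bottle, nut_jar, screw_box, amber_tape below 0.02 m/s and angular speed of each of black_bottle, nut_jar, screw_box, amber_tape below 0.3 rad/s and ((horizontal distance between red_stop and pad_1 below 0.08 m and horizontal distance between black_bottle and pad_1 below 0.015 m and z of black_bottle in the frame of pad_1 between 0 and 0.008 m and horizontal distance between nut_jar and pad_2 below 0.015 m and z of nut_jar in the frame of pad_2 between 0 and 0.008 m and horizontal distance between screw_box and pad_3 below 0.015 m and z of screw_box in the frame of pad_3 between 0 and 0.008 m and horizontal distance between amber_tape and pad_4 below 0.015 m and z of amber_tape in the frame of pad_4 between 0 and 0.008 m) or (horizontal distance between red_stop and pad_4 below 0.08 m and horizontal distance between black_bottle and pad_4 below 0.015 m and z of black_bottle in the frame of pad_4 between 0 and 0.008 m and horizontal distance between nut_jar and pad_3 below 0.015 m and z of nut_jar in the frame of pad_3 between 0 and 0.008 m and horizontal distance between screw_box and pad_2 below 0.015 m and z of screw_box in the frame of pad_2 between 0 and 0.008 m and horizontal distance between amber_tape and pad_1 below 0.015 m and z of amber_tape in the frame of pad_1 between 0 and 0.008 m))); the robot touches nothing.
It also fails if it takes over 106 s, if anything falls off the work surface, if the arm or the gripper's body presses on something with over 40 N, if the wrist force passes 120 N, or if a joint passes its speed limit or range.

## Working session

There is one attempt and no reset: what is moved stays moved. The work goes in short steps, Python scripts to look and compute and a tool call to move; the robot and the scene stay as the last step left them, time stands still between calls to the robot, and variables do not carry over. Pictures are saved under pics/ and viewed, at most 14 in all, crops included, and the job is handed in when it is done.

Besides the shell and the picture viewer there is one more tool, called as name(argument=value, ...) on one line, values as JSON. send_rows: Moves the arm, as the interface text tells. Its arguments: {"type":"object","properties":{"steps":{"type":"array"},"force":{"type":"number"}},"required":["steps"]}

```bash
mkdir -p pics; python3 - <<'E'
from bench import status, imaging
import cv2,numpy as np
o=status.get_obs();print(o)
for n in("scene","top"):
    f=imaging.grab_frame(n);cv2.imwrite(f"pics/{n}0.png",f["color"][:,:,::-1]);np.savez(f"{n}0.npz",**f)
    print(n,f["K"],f["R"],f["t"],-f["R"].T@f["t"])
E
```

```text
{'clock': 0.0, 'joints': array([-1.2970889 ,  0.47780151,  0.02232921,  1.55646354, -0.01152169,
        1.10927617, -0.08310708]), 'qvel': array([ 3.79233377e-04,  1.14083974e-05,  8.18017491e-04,  1.21092608e-04,
       -8.78548068e-06,  2.18587823e-04, -8.14192392e-04]), 'tau': array([-2.60594325e-04, -5.96446037e+01,  1.60759952e+00, -2.81199521e+01,
        1.23494709e-02,  9.28577268e-03, -2.28773007e-05]), 'tcp_pos': array([0.25129942, 0.62588758, 0.25531941]), 'orientation': array([-5.96038854e-01, -3.08429152e+00,  2.83597449e-03]), 'contact_force': array([ 0.36387738, -0.54966731,  0.42279079]), 'moment': array([0.04138817, 0.02804162, 0.01029863]), 'gripper_force': 0.0, 'grip_width': 0.08521367241010205}
scene [[449.31919774   0.         313.43801118]
 [  0.         449.31919774 201.72115135]
 [  0.           0.           1.        ]] [[ 0.73062906 -0.68276774 -0.00306553]
 [-0.5033643  -0.53560528 -0.67804968]
 [ 0.46130854  0.49694587 -0.73500968]] [-0.45922392  0.31590784  0.85525585] [ 0.10000224 -0.56935724  0.84141478]
top [[514.88751541   0.         313.59255602]
 [  0.         514.88751541 204.33695754]
 [  0.           0.           1.        ]] [[-1.46510574e-03 -9.99989595e-01  4.32004826e-03]
 [-9.86048306e-01  7.25566699e-04 -1.66457837e-01]
 [ 1.66452970e-01 -4.50365460e-03 -9.86039110e-01]] [-0.08654589  0.55105516  1.34562883] [ 0.31925629 -0.08088457  1.41894399]
```

View pics/scene0.png

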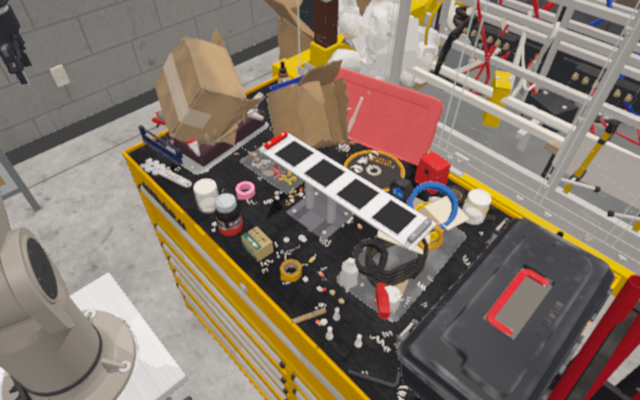

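View pics/top0.png

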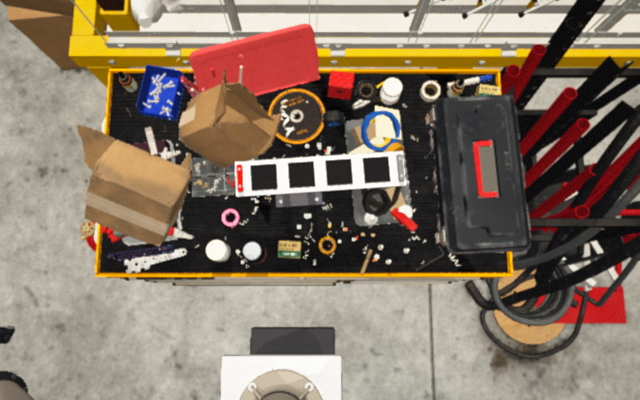

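Scene: the red stop is at (272,140), at the left (+y) end of the shelf, and the grey stop is at (420,235). Candidates: bottle/jar at scene (230,215) and (206,195), other white-lidded jars at (478,205) and (348,275), screw box at (257,245), amber tape at (291,270) and pink look-alike at (245,188). Next I'll check a close crop.

```bash
python3 - <<'E'
import cv2,numpy as np
a=cv2.imread("pics/scene0.png")[160:310,170:330];b=cv2.imread("pics/top0.png")[140:280,190:420]
a=cv2.resize(a,None,fx=3.5,fy=3.5,interpolation=2);b=cv2.resize(b,None,fx=3.4,fy=3.4,interpolation=2)
cv2.imwrite("pics/c1.png",a);cv2.imwrite("pics/c2.png",b)
E
```

```text
(no output)
```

View pics/c1.png

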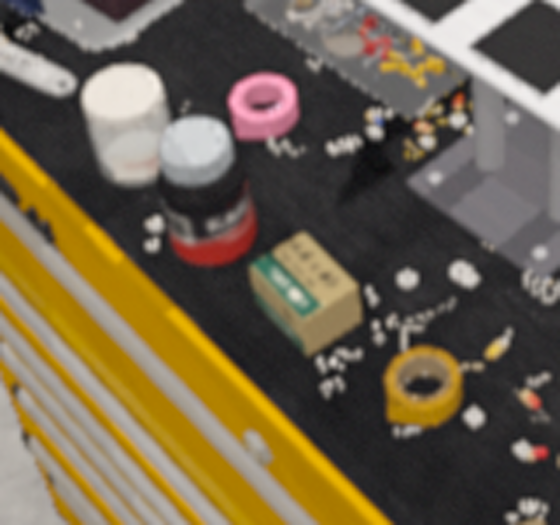

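View pics/c2.png

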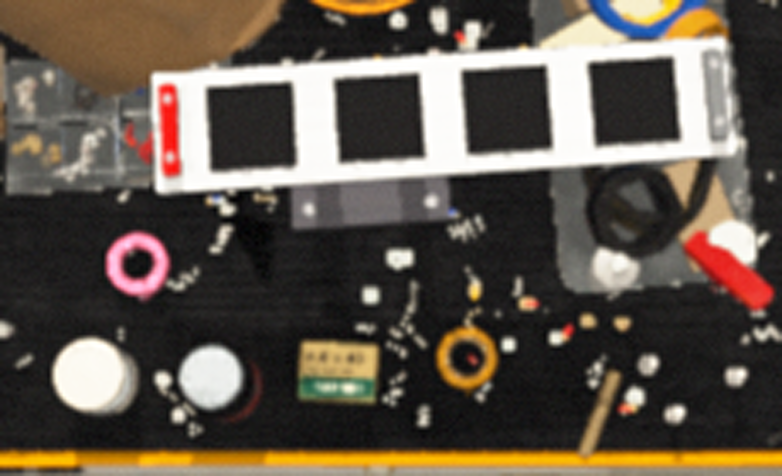

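The crop shows the white-lidded jar at scene (206,195), the black bottle at (230,215), the buff/green box at (257,245) and the amber roll at (291,270). The pink roll stays where it is. Now I'll measure.

```bash
cat > h.py <<'E'
import cv2,numpy as np
def ray(f,uv,z):
    uv=np.atleast_2d(uv).astype(float);d=np.c_[uv,np.ones(len(uv))]@np.linalg.inv(f["K"]).T@f["R"]
    c=-f["R"].T@f["t"];return c+d*((z-c[2])/d[:,2])[:,None]
def blobs(m,roi,amin):
    k=np.zeros(m.shape,np.uint8);u0,v0,u1,v1=roi;k[v0:v1,u0:u1]=m[v0:v1,u0:u1]
    cs,_=cv2.findContours(k,cv2.RETR_EXTERNAL,cv2.CHAIN_APPROX_NONE)
    return [c for c in cs if cv2.contourArea(c)>amin]
def rect(f,c,z):
    p=ray(f,c[:,0],z)[:,:2].astype(np.float32)
    r=cv2.minAreaRect(p*1000);return [np.round(x,1) for x in(r[0],r[1],r[2])]
E
python3 - <<'E'
from h import *
f=dict(np.load("top0.npz"));s=dict(np.load("scene0.npz"))
def hsv(f): return cv2.cvtColor(f["color"],cv2.COLOR_RGB2HSV)
h=hsv(f);H,S,V=h[...,0].astype(int),h[...,1],h[...,2]
print("pads")
for c in blobs(V<90,(240,155,400,195),300):print(rect(f,c,.153),cv2.contourArea(c))
print("white shelf");
for c in blobs(V>120,(190,140,410,200),2000):print(rect(f,c,.150))
for n,roi,z in(("jar",(200,235,232,270),.07),("bottle",(240,235,266,268),.1)):
    for c in blobs((V>120)&(S<60),roi,100):print(n,rect(f,c,z),cv2.minEnclosingCircle(c))
for c in blobs((H>12)&(H<90)&(S>50)&(V>70),(274,236,304,262),100):print("box",rect(f,c,.038),c[:,0].min(0),c[:,0].max(0))
for c in blobs((S>100)&(V>80),(315,232,340,258),100):print("tape",rect(f,c,.02),c[:,0].min(0),c[:,0].max(0))
h=hsv(s);H,S,V=h[...,0].astype(int),h[...,1],h[...,2]
print("scene")
for c in blobs(V<90,(270,130,425,240),200):print("pad",rect(s,c,.153),cv2.contourArea(c))
for n,roi,z in(("jar",(190,175,220,196),.07),("bottle",(214,190,238,212),.1)):
    for c in blobs((V>140)&(S<60),roi,50):print(n,rect(s,c,z))
# depth clouds
for nm,f in(("top",f),("scene",s)):
    v,u=np.mgrid[:400,:640];d=f["depth"];X=np.stack([(u-f["K"][0,2])/f["K"][0,0]*d,(v-f["K"][1,2])/f["K"][1,1]*d,d],-1)
    P=(X-f["t"])@f["R"];P[d==0]=np.nan
    for n,z,c in(("jar",.07,(.44,.17)),("bottle",.1,(.44,.08)),("box",.038,(.44,0)),("tape",.02,(.45,-.1))):
        m=(abs(P[...,2]-z)<.006)&(np.hypot(P[...,0]-c[0],P[...,1]-c[1])<.07)
        q=P[m];print(nm,n,len(q),q.min(0).round(4) if len(q) else"",q.max(0).round(4)if len(q) else"",q.mean(0).round(4)if len(q) else"")
E
```

```text
pads
[array([603.4,  39.3]), array([61.4, 61.2]), np.float64(3.7)] 537.0
[array([610. , -55.1]), array([61. , 61.3]), np.float64(3.7)] 529.5
[array([ 616.3, -150. ]), array([61.2, 60.7]), np.float64(3.9)] 526.5
[array([ 622.6, -244.7]), array([61.5, 60.7]), np.float64(3.6)] 525.0
white shelf
[array([623.5, -58.4]), array([537.8, 153.2]), np.float64(90.0)]
jar [array([427.4, 165.7]), array([63.2, 54.9]), np.float64(89.9)] ((217.0, 251.0), 12.369417190551758)
bottle [array([422.3,  72.1]), array([43.7, 43.5]), np.float64(0.9)] ((251.54794311523438, 250.38356018066406), 9.193351745605469)
box [array([431.1, -22.3]), array([61.9, 48.2]), np.float64(89.9)] [278 240] [301 258]
tape [array([ 444. , -122.9]), array([48. , 50.1]), np.float64(44.7)] [318 235] [336 254]
scene
pad [array([ 543.3, -207. ]), array([ 61.5, 104.4]), np.float64(46.8)] 667.5
pad [array([ 623.1, -243.9]), array([61.4, 60.8]), np.float64(4.6)] 657.5
pad [array([486.2, -92.3]), array([157.1,  95.1]), np.float64(50.7)] 1189.5
pad [array([ 616.6, -149.4]), array([61.1, 60.8]), np.float64(3.7)] 556.5
pad [array([610.3, -55.
[... 401 characters left out ...]
55.5)]
top jar 311 [0.4002 0.1445 0.0641] [0.4526 0.1955 0.0755] [0.4264 0.1697 0.069 ]
top bottle 243 [0.4005 0.0503 0.094 ] [0.4446 0.094  0.1058] [0.4221 0.072  0.0988]
top box 367 [ 0.3993 -0.0506  0.032 ] [0.4529 0.0538 0.0438] [ 0.4308 -0.0188  0.0373]
top tape 135 [ 0.3917 -0.1455  0.0143] [ 0.4654 -0.0447  0.0254] [ 0.4395 -0.1185  0.0187]
scene jar 307 [0.4003 0.1412 0.0642] [0.4533 0.1955 0.0751] [0.4259 0.1674 0.0703]
scene bottle 264 [0.3998 0.049  0.0941] [0.4446 0.0951 0.1049] [0.4217 0.0699 0.0998]
scene box 513 [ 0.3978 -0.0515  0.0321] [0.4552 0.057  0.0438] [ 0.4295 -0.014   0.0386]
scene tape 299 [ 0.3937 -0.1468  0.0141] [ 0.4675 -0.0447  0.0258] [ 0.4393 -0.1094  0.0196]
```

Centres (mm): bottle (422,72), jar (427,169), box (431,-22), tape (444,-122); pads P1 (603.5,39.4), P2 (610,-55), P3 (616.4,-149.8), P4 (622.8,-244.4). First I rise clear of the cartons and square the tool.

send_rows(steps=[{"dz": -6,"yaw": -10},{"dz": -12,"yaw": -20},{"dz": -18,"yaw": -21.9},{"dz": -18,"yaw": -21.9}], force=40)

```text
validation failed for argument at $.st...
```

send_rows(steps=[{"dx": 0,"dy": 0,"dz": -6,"yaw": -10,"gripper": 1},{"dx": 0,"dy": 0,"dz": -12,"yaw": -20,"gripper": 1},{"dx": 0,"dy": 0,"dz": -18,"yaw": -21.9,"gripper": 1},{"dx": 0,"dy": 0,"dz": -18,"yaw": -21.9,"gripper": 1}], force=40)

```text
clock: 0.6
tcp_pos: [0.2522, 0.6279, 0.4424]
orientation: [-0.0, 3.139, 0.015]
contact_force: [1.2, 0.6, -0.0]
grip_width: 0.0854
gripper_force: 0.0
```

send_rows(steps=[{"dx": -3,"dy": -5,"dz": 0,"yaw": 0,"gripper": 1},{"dx": -6,"dy": -10,"dz": 0,"yaw": 0,"gripper": 1},{"dx": -9,"dy": -15,"dz": 0,"yaw": 0,"gripper": 1},{"dx": -12,"dy": -20,"dz": 0,"yaw": 0,"gripper": 1},{"dx": -15,"dy": -25,"dz": 0,"yaw": 0,"gripper": 1}])

```text
clock: 1.23
tcp_pos: [0.4021, 0.3743, 0.4351]
orientation: [0.0, -3.141, 0.002]
contact_force: [0.7, 0.6, 0.5]
grip_width: 0.0854
gripper_force: 0.0
```

send_rows(steps=[{"dx": 0,"dy": -6,"dz": 2,"yaw": 0,"gripper": 1},{"dx": -1,"dy": -12,"dz": 6,"yaw": 0,"gripper": 1},{"dx": -2,"dy": -18,"dz": 10,"yaw": 0,"gripper": 1},{"dx": -2,"dy": -24,"dz": 14,"yaw": 0,"gripper": 1},{"dx": -2,"dy": -30.5,"dz": 18,"yaw": 0,"gripper": 1}])

```text
clock: 1.85
tcp_pos: [0.4204, 0.1071, 0.2782]
orientation: [0.0, -3.141, 0.001]
contact_force: [1.1, 0.2, -0.2]
grip_width: 0.0856
gripper_force: 0.0
```

send_rows(steps=[{"dx": 0,"dy": 0,"dz": 0,"yaw": 0,"gripper": 1},{"dx": 0,"dy": 0,"dz": 0,"yaw": 0,"gripper": 1}])

```text
clock: 2.1
tcp_pos: [0.4211, 0.1097, 0.2798]
orientation: [0.0, -3.141, -0.0]
contact_force: [0.3, 1.0, 0.8]
grip_width: 0.0856
gripper_force: 0.0
```

send_rows(steps=[{"dx": -0.1,"dy": -3.7,"dz": 1,"yaw": 0,"gripper": 1},{"dx": -0.1,"dy": -3.7,"dz": 5,"yaw": 0,"gripper": 1},{"dx": -0.1,"dy": -3.7,"dz": 10,"yaw": 0,"gripper": 1},{"dx": -0.1,"dy": -3.7,"dz": 15,"yaw": 0,"gripper": 1},{"dx": -0.1,"dy": -3.7,"dz": 19,"yaw": 0,"gripper": 1}])

```text
clock: 2.72
tcp_pos: [0.4228, 0.0742, 0.0887]
orientation: [-0.005, 3.141, 0.001]
contact_force: [1.1, 1.4, -0.2]
grip_width: 0.0854
gripper_force: 0.0
```

send_rows(steps=[{"dx": 0,"dy": 0,"dz": 1.5,"yaw": 0,"gripper": 1},{"dx": 0,"dy": 0,"dz": 3.2,"yaw": 0,"gripper": 1},{"dx": 0,"dy": 0,"dz": 3.2,"yaw": 0,"gripper": 1}])

```text
clock: 3.1
tcp_pos: [0.4224, 0.0737, 0.0574]
orientation: [0.004, -3.14, -0.0]
contact_force: [0.2, -0.1, -0.5]
grip_width: 0.0856
gripper_force: 0.0
```

send_rows(steps=[{"dx": 0,"dy": 0,"dz": 0,"yaw": 0,"gripper": 0},{"dx": 0,"dy": 0,"dz": 0,"yaw": 0,"gripper": 0},{"dx": 0,"dy": 0,"dz": 0,"yaw": 0,"gripper": 0},{"dx": 0,"dy": 0,"dz": 0,"yaw": 0,"gripper": 0},{"dx": 0,"dy": 0,"dz": 0,"yaw": 0,"gripper": 0}], force=40)

```text
clock: 3.72
tcp_pos: [0.4231, 0.0728, 0.0592]
orientation: [-0.001, 3.14, 0.002]
contact_force: [-0.9, -0.2, 6.4]
grip_width: 0.0561
gripper_force: 40.8
```

send_rows(steps=[{"dx": 0,"dy": 0,"dz": -2,"yaw": 0,"gripper": 0},{"dx": 0,"dy": 0,"dz": -6,"yaw": 0,"gripper": 0},{"dx": 0,"dy": 0,"dz": -11,"yaw": 0,"gripper": 0},{"dx": 0,"dy": 0,"dz": -16,"yaw": 0,"gripper": 0},{"dx": 0,"dy": 0,"dz": -20,"yaw": 0,"gripper": 0}])

```text
clock: 4.35
tcp_pos: [0.4223, 0.0722, 0.2607]
orientation: [-0.001, 3.139, 0.002]
contact_force: [0.5, 0.7, -1.3]
grip_width: 0.0557
gripper_force: 43.7
```

send_rows(steps=[{"dx": -3,"dy": -1,"dz": 0,"yaw": 0,"gripper": 0},{"dx": -7.5,"dy": -2,"dz": 0,"yaw": 0,"gripper": 0},{"dx": -12,"dy": -3.4,"dz": 0,"yaw": 0,"gripper": 0},{"dx": -16.5,"dy": -3.4,"dz": 0,"yaw": 0,"gripper": 0},{"dx": -18.1,"dy": -3.4,"dz": 0,"yaw": 0,"gripper": 0}])

```text
clock: 4.97
tcp_pos: [0.6053, 0.0382, 0.2583]
orientation: [-0.0, 3.14, -0.001]
contact_force: [-1.1, 0.5, -1.0]
grip_width: 0.056
gripper_force: 43.6
```

send_rows(steps=[{"dx": 0,"dy": 0,"dz": 0,"yaw": 0,"gripper": 0},{"dx": 0,"dy": 0,"dz": 0,"yaw": 0,"gripper": 0}])

```text
clock: 5.22
tcp_pos: [0.6023, 0.0383, 0.2581]
orientation: [0.001, -3.141, -0.0]
contact_force: [-1.3, 0.2, -2.2]
grip_width: 0.056
gripper_force: 43.6
```

send_rows(steps=[{"dx": -0.1,"dy": 0.1,"dz": 2,"yaw": 0,"gripper": 0},{"dx": -0.1,"dy": 0.1,"dz": 4,"yaw": 0,"gripper": 0},{"dx": -0.1,"dy": 0.1,"dz": 4.4,"yaw": 0,"gripper": 0},{"dx": -0.1,"dy": 0.1,"dz": 4.4,"yaw": 0,"gripper": 0}])

```text
clock: 5.72
tcp_pos: [0.604, 0.0393, 0.2145]
orientation: [-0.001, 3.141, 0.0]
contact_force: [0.2, -0.6, 0.1]
grip_width: 0.0559
gripper_force: 43.6
```

```bash
python3 - <<'E'
from bench import imaging
import cv2
f=imaging.grab_frame("scene");cv2.imwrite("pics/s1.png",cv2.resize(f["color"][60:240,180:440,::-1],None,fx=3,fy=3,interpolation=2))
E
```

```text
(no output)
```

View pics/s1.png

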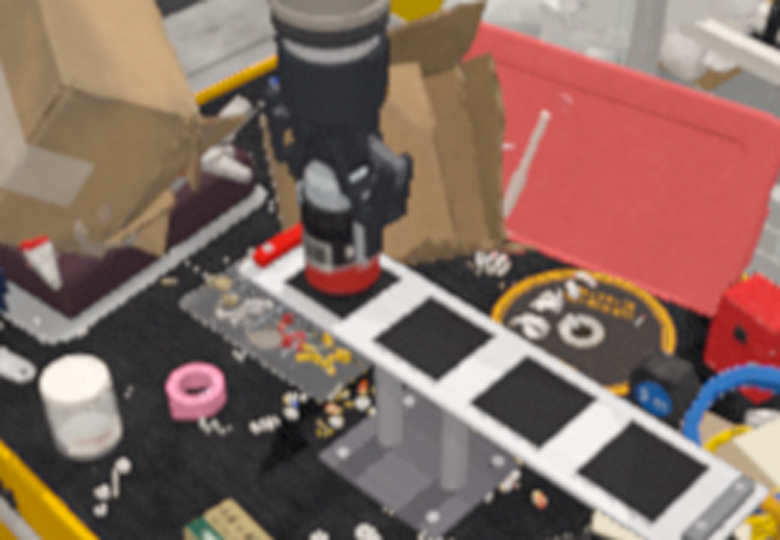

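The bottle hangs upright, centred over pad 1 at crop (340,275), just above it. Lower until contact, then release.

send_rows(steps=[{"dx": 0,"dy": 0,"dz": 0.2,"yaw": 0,"gripper": 0},{"dx": 0,"dy": 0,"dz": 0.3,"yaw": 0,"gripper": 0},{"dx": 0,"dy": 0,"dz": 0.3,"yaw": 0,"gripper": 0}])

```text
clock: 6.15
tcp_pos: [0.6049, 0.0393, 0.2124]
orientation: [-0.001, 3.14, 0.001]
contact_force: [-2.4, 0.1, 5.5]
grip_width: 0.056
gripper_force: 44.4
```

send_rows(steps=[{"dx": 0,"dy": 0,"dz": 0,"yaw": 0,"gripper": 0.9},{"dx": 0,"dy": 0,"dz": 0,"yaw": 0,"gripper": 0.9},{"dx": 0,"dy": 0,"dz": 0,"yaw": 0,"gripper": 0.9},{"dx": 0,"dy": 0,"dz": -1,"yaw": 0,"gripper": 0.9}])

```text
clock: 6.65
tcp_pos: [0.6038, 0.0392, 0.2206]
orientation: [0.001, -3.14, 0.001]
contact_force: [-0.0, 0.2, 0.3]
grip_width: 0.0775
gripper_force: 0.0
```

send_rows(steps=[{"dx": 0,"dy": 0,"dz": -3,"yaw": 0,"gripper": 0.9},{"dx": 0,"dy": 0,"dz": -7,"yaw": 0,"gripper": 1},{"dx": 0,"dy": 0,"dz": -11,"yaw": 0,"gripper": 1},{"dx": 3,"dy": 2,"dz": -11,"yaw": 0,"gripper": 1},{"dx": 8,"dy": 5,"dz": -11,"yaw": 0,"gripper": 1}])

```text
clock: 7.28
tcp_pos: [0.5246, 0.0889, 0.3322]
orientation: [0.004, 3.139, -0.0]
contact_force: [-0.7, 2.1, 0.4]
grip_width: 0.0853
gripper_force: 0.0
```

send_rows(steps=[{"dx": 4,"dy": 3,"dz": 2,"yaw": 0,"gripper": 1},{"dx": 8,"dy": 6,"dz": 5,"yaw": 0,"gripper": 1},{"dx": 9.8,"dy": 8,"dz": 8,"yaw": 0,"gripper": 1},{"dx": 9.8,"dy": 8,"dz": 8,"yaw": 0,"gripper": 1}])

```text
clock: 7.78
tcp_pos: [0.424, 0.1701, 0.2499]
orientation: [0.007, -3.138, 0.002]
contact_force: [-0.1, -0.8, 0.2]
grip_width: 0.0856
gripper_force: 0.0
```

```bash
python3 - <<'E'
from h import *
for n in("top0","scene0"):
    f=dict(np.load(n+".npz"));v,u=np.mgrid[:400,:640];d=f["depth"];X=np.stack([(u-f["K"][0,2])/f["K"][0,0]*d,(v-f["K"][1,2])/f["K"][1,1]*d,d],-1)
    P=((X-f["t"])@f["R"])[d>0]
    m=(P[:,2]>.012)&(P[:,1]>.199)&(P[:,1]<.4)&(P[:,0]>.37)&(P[:,0]<.5)
    for y in(.2,.21,.22,.23,.24,.26,.28,.3):
        q=P[m&(P[:,1]>=y)&(P[:,1]<y+.02)];print(n,y,len(q),q[:,:3].min(0).round(3) if len(q) else "",q[:,2].max().round(3) if len(q) else "")
E
```

```text
top0 0.2 4 [0.452 0.216 0.12 ] 0.129
top0 0.21 22 [0.452 0.216 0.12 ] 0.133
top0 0.22 38 [0.452 0.22  0.114] 0.133
top0 0.23 130 [0.452 0.231 0.114] 0.266
top0 0.24 248 [0.454 0.24  0.11 ] 0.266
top0 0.26 310 [0.42  0.26  0.072] 0.263
top0 0.28 344 [0.418 0.28  0.013] 0.26
top0 0.3 306 [0.411 0.3   0.014] 0.251
scene0 0.2 5 [0.451 0.217 0.126] 0.13
scene0 0.21 19 [0.451 0.217 0.12 ] 0.13
scene0 0.22 34 [0.451 0.22  0.12 ] 0.256
scene0 0.23 246 [0.453 0.23  0.12 ] 0.265
scene0 0.24 491 [0.454 0.24  0.116] 0.265
scene0 0.26 627 [0.42  0.26  0.074] 0.261
scene0 0.28 488 [0.418 0.28  0.013] 0.257
scene0 0.3 306 [0.414 0.3   0.017] 0.25
```

send_rows(steps=[{"dx": -0.2,"dy": -0.1,"dz": 0,"yaw": -10,"gripper": 0.9},{"dx": -0.2,"dy": -0.1,"dz": 2,"yaw": -20,"gripper": 0.9},{"dx": -0.2,"dy": -0.1,"dz": 4,"yaw": -30,"gripper": 0.9},{"dx": -0.2,"dy": -0.1,"dz": 8,"yaw": -30,"gripper": 0.9},{"dx": -0.2,"dy": -0.1,"dz": 12,"yaw": -30,"gripper": 0.9}])

```text
clock: 8.4
tcp_pos: [0.4307, 0.1679, 0.1316]
orientation: [-0.81, 3.031, 0.001]
contact_force: [-0.1, 0.8, 0.1]
grip_width: 0.077
gripper_force: 0.0
```

send_rows(steps=[{"dx": 0,"dy": 0,"dz": 2,"yaw": 0,"gripper": 0.9},{"dx": 0,"dy": 0,"dz": 4,"yaw": 0,"gripper": 0.9},{"dx": 0,"dy": 0,"dz": 4,"yaw": 0,"gripper": 0.9}])

```text
clock: 8.78
tcp_pos: [0.4293, 0.1674, 0.091]
orientation: [0.811, -3.034, 0.001]
contact_force: [0.4, 0.1, -0.4]
grip_width: 0.0768
gripper_force: 0.0
```

send_rows(steps=[{"dx": 0.2,"dy": 0.3,"dz": 0.5,"yaw": 0,"gripper": 0.9},{"dx": 0.2,"dy": 0.3,"dz": 2.5,"yaw": 0,"gripper": 0.9},{"dx": 0.2,"dy": 0.3,"dz": 4.5,"yaw": 0,"gripper": 0.9},{"dx": 0.2,"dy": 0.3,"dz": 4.9,"yaw": 0,"gripper": 0.9},{"dx": 0.2,"dy": 0.3,"dz": 4.9,"yaw": 0,"gripper": 0.9}])

```text
clock: 9.4
tcp_pos: [0.4255, 0.1699, 0.0426]
orientation: [-0.813, 3.034, 0.0]
contact_force: [0.3, -0.6, 0.4]
grip_width: 0.0767
gripper_force: 0.0
```

send_rows(steps=[{"dx": 0,"dy": 0,"dz": 0,"yaw": 0,"gripper": 0},{"dx": 0,"dy": 0,"dz": 0,"yaw": 0,"gripper": 0},{"dx": 0,"dy": 0,"dz": 0,"yaw": 0,"gripper": 0},{"dx": 0,"dy": 0,"dz": 0,"yaw": 0,"gripper": 0},{"dx": 0,"dy": 0,"dz": 0,"yaw": 0,"gripper": 0}], force=40)

```text
clock: 10.02
tcp_pos: [0.4257, 0.17, 0.0432]
orientation: [-0.813, 3.033, 0.001]
contact_force: [-1.4, -1.5, 8.0]
grip_width: 0.0539
gripper_force: 40.5
```

send_rows(steps=[{"dx": 0,"dy": 0,"dz": -2,"yaw": 0,"gripper": 0},{"dx": 0,"dy": 0,"dz": -6,"yaw": 0,"gripper": 0},{"dx": 0,"dy": 0,"dz": -11,"yaw": 0,"gripper": 0},{"dx": 0,"dy": 0,"dz": -16,"yaw": 0,"gripper": 0},{"dx": 0,"dy": 0,"dz": -20,"yaw": 0,"gripper": 0}])

```text
clock: 10.65
tcp_pos: [0.4249, 0.1696, 0.2444]
orientation: [-0.813, 3.033, 0.001]
contact_force: [0.6, 1.7, -3.0]
grip_width: 0.0541
gripper_force: 43.4
```

send_rows(steps=[{"dx": 2,"dy": -3.5,"dz": 0,"yaw": 7,"gripper": 0},{"dx": 4.5,"dy": -7.8,"dz": 0,"yaw": 15,"gripper": 0},{"dx": 7,"dy": -12.1,"dz": 0,"yaw": 23,"gripper": 0},{"dx": 9.3,"dy": -16,"dz": 0,"yaw": 30,"gripper": 0},{"dx": 11.2,"dy": -19.5,"dz": 0,"yaw": 30,"gripper": 0}])

```text
clock: 11.28
tcp_pos: [0.4248, -0.0568, 0.2423]
orientation: [0.003, 3.141, 0.001]
contact_force: [-0.4, -0.4, -2.0]
grip_width: 0.0539
gripper_force: 43.4
```

send_rows(steps=[{"dx": -3,"dy": 0,"dz": 0,"yaw": 0,"gripper": 0},{"dx": -8,"dy": 0,"dz": 0,"yaw": 0,"gripper": 0},{"dx": -13,"dy": 0,"dz": 0,"yaw": 0,"gripper": 0},{"dx": -16,"dy": 0,"dz": 0,"yaw": 0,"gripper": 0},{"dx": -16,"dy": 0,"dz": 0,"yaw": 0,"gripper": 0}])

```text
clock: 11.9
tcp_pos: [0.5869, -0.0547, 0.2417]
orientation: [0.002, -3.142, 0.001]
contact_force: [-0.7, -0.5, -3.1]
grip_width: 0.0539
gripper_force: 43.4
```

send_rows(steps=[{"dx": -2.3,"dy": 0,"dz": 0.5,"yaw": 0,"gripper": 0},{"dx": -2.3,"dy": 0,"dz": 2.5,"yaw": 0,"gripper": 0},{"dx": -2.3,"dy": 0,"dz": 4.3,"yaw": 0,"gripper": 0},{"dx": -2.3,"dy": 0,"dz": 4.5,"yaw": 0,"gripper": 0},{"dx": -2.3,"dy": 0,"dz": 4.6,"yaw": 0,"gripper": 0}])

```text
clock: 12.52
tcp_pos: [0.6081, -0.0551, 0.1963]
orientation: [0.0, -3.141, -0.0]
contact_force: [-2.0, -0.3, 2.1]
grip_width: 0.054
gripper_force: 43.8
```

send_rows(steps=[{"dx": 0,"dy": 0,"dz": 0,"yaw": 0,"gripper": 0},{"dx": 0,"dy": 0,"dz": 0.1,"yaw": 0,"gripper": 0}])

```text
clock: 12.78
tcp_pos: [0.6089, -0.055, 0.1962]
orientation: [-0.001, 3.141, 0.001]
contact_force: [-5.4, 0.6, 10.8]
grip_width: 0.0538
gripper_force: 44.5
```

send_rows(steps=[{"dx": 0,"dy": 0,"dz": 0,"yaw": 0,"gripper": 0.83},{"dx": 0,"dy": 0,"dz": 0,"yaw": 0,"gripper": 0.83},{"dx": 0,"dy": 0,"dz": 0,"yaw": 0,"gripper": 0.83},{"dx": 0,"dy": 0,"dz": -1,"yaw": 0,"gripper": 0.83}])

```text
clock: 13.28
tcp_pos: [0.6082, -0.0549, 0.2047]
orientation: [0.001, -3.14, 0.0]
contact_force: [-0.4, 0.7, -0.0]
grip_width: 0.0711
gripper_force: 0.0
```

send_rows(steps=[{"dx": 0,"dy": 0,"dz": -3,"yaw": 0,"gripper": 0.83},{"dx": 0,"dy": 0,"dz": -6,"yaw": 0,"gripper": 0.83},{"dx": 2,"dy": 0,"dz": -8,"yaw": 0,"gripper": 1},{"dx": 7,"dy": 1,"dz": -8,"yaw": 0,"gripper": 1},{"dx": 12,"dy": 2,"dz": -8,"yaw": 0,"gripper": 1}])

```text
clock: 13.9
tcp_pos: [0.4878, -0.0351, 0.2858]
orientation: [0.0, 3.14, 0.0]
contact_force: [0.3, -0.8, -0.2]
grip_width: 0.0856
gripper_force: 0.0
```

```bash
python3 - <<'E'
from h import *
from bench import imaging,status
f=imaging.grab_frame("top");h=cv2.cvtColor(f["color"],cv2.COLOR_RGB2HSV);H,S,V=h[...,0].astype(int),h[...,1],h[...,2]
for c in blobs((H>12)&(H<90)&(S>50)&(V>70),(274,236,304,262),100):print("box",rect(f,c,.038),c[:,0].min(0),c[:,0].max(0))
c=max(blobs((S>100)&(V>80),(315,232,340,258),100),key=len)
p=ray(f,c[:,0],.02)[:,:2];print("tape",p.min(0),p.max(0),cv2.fitEllipse((p*1000).astype(np.float32)))
print(status.get_obs()["tcp_pos"])
cv2.imwrite("pics/t2.png",cv2.resize(f["color"][130:270,200:400,::-1],None,fx=4,fy=4,interpolation=2))
E
```

```text
box [array([432.5, -33.3]), array([50.9, 67. ]), np.float64(89.9)] [284 236] [303 261]
tape [ 0.41880628 -0.1480523 ] [ 0.47053915 -0.09907942] ((443.7624816894531, -123.01644134521484), (47.29256820678711, 49.818092346191406), 83.9288558959961)
[ 0.48074577 -0.03472486  0.28418304]
```

View pics/t2.png

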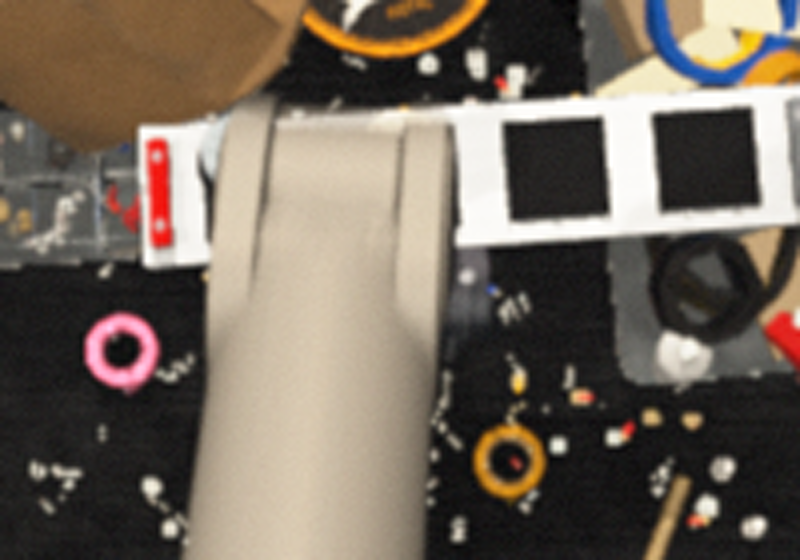

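send_rows(steps=[{"dx": 3,"dy": 1,"dz": 3,"yaw": 0,"gripper": 1},{"dx": 5.2,"dy": 1.4,"dz": 7,"yaw": 0,"gripper": 1},{"dx": 5.2,"dy": 1.4,"dz": 12,"yaw": 0,"gripper": 1},{"dx": 5.2,"dy": 1.4,"dz": 17,"yaw": 0,"gripper": 1},{"dx": 5.2,"dy": 1.4,"dz": 19,"yaw": 0,"gripper": 1}])

```text
clock: 14.58
tcp_pos: [0.4358, -0.0213, 0.0933]
orientation: [0.0, -3.139, 0.001]
contact_force: [-0.3, 1.0, -0.5]
grip_width: 0.0856
gripper_force: 0.0
```

send_rows(steps=[{"dx": 0,"dy": 0,"dz": 0,"yaw": 0,"gripper": 1},{"dx": 0,"dy": 0,"dz": 0,"yaw": 0,"gripper": 1}])

```text
clock: 14.82
tcp_pos: [0.4377, -0.0212, 0.0961]
orientation: [-0.0, 3.14, 0.0]
contact_force: [0.2, -0.4, 0.4]
grip_width: 0.0854
gripper_force: 0.0
```

send_rows(steps=[{"dx": 0.5,"dy": 0,"dz": 2,"yaw": 0,"gripper": 1},{"dx": 0.5,"dy": 0,"dz": 4.5,"yaw": 0,"gripper": 1},{"dx": 0.5,"dy": 0,"dz": 6.4,"yaw": 0,"gripper": 1},{"dx": 0.5,"dy": 0,"dz": 6.8,"yaw": 0,"gripper": 1},{"dx": 0.5,"dy": 0,"dz": 6.8,"yaw": 0,"gripper": 1}])

```text
clock: 15.45
tcp_pos: [0.4325, -0.021, 0.0279]
orientation: [-0.0, 3.14, 0.001]
contact_force: [-0.0, -0.6, -0.6]
grip_width: 0.0858
gripper_force: 0.0
```

send_rows(steps=[{"dx": 0,"dy": 0,"dz": 0,"yaw": 0,"gripper": 0},{"dx": 0,"dy": 0,"dz": 0,"yaw": 0,"gripper": 0},{"dx": 0,"dy": 0,"dz": 0,"yaw": 0,"gripper": 0},{"dx": 0,"dy": 0,"dz": 0,"yaw": 0,"gripper": 0},{"dx": 0,"dy": 0,"dz": 0,"yaw": 0,"gripper": 0}], force=50)

```text
clock: 16.08
tcp_pos: [0.4323, -0.0209, 0.0281]
orientation: [0.0, 3.14, 0.001]
contact_force: [-2.2, 0.8, 11.0]
grip_width: 0.0594
gripper_force: 51.1
```

send_rows(steps=[{"dx": 0,"dy": 0,"dz": -2,"yaw": 0,"gripper": 0},{"dx": 0,"dy": 0,"dz": -6,"yaw": 0,"gripper": 0},{"dx": 0,"dy": -2,"dz": -11,"yaw": 0,"gripper": 0},{"dx": 0,"dy": -4,"dz": -16,"yaw": 0,"gripper": 0},{"dx": 0,"dy": -8,"dz": -20,"yaw": 0,"gripper": 0}])

```text
clock: 16.7
tcp_pos: [0.4315, -0.1007, 0.229]
orientation: [-0.005, 3.14, 0.002]
contact_force: [1.7, 0.2, -2.6]
grip_width: 0.06
gripper_force: 56.0
```

send_rows(steps=[{"dx": -3,"dy": -4,"dz": 0,"yaw": 0,"gripper": 0},{"dx": -8,"dy": -4.9,"dz": 0,"yaw": 0,"gripper": 0},{"dx": -13,"dy": -4.9,"dz": 0,"yaw": 0,"gripper": 0},{"dx": -17.5,"dy": -4.9,"dz": 0,"yaw": 0,"gripper": 0},{"dx": -18.4,"dy": -4.9,"dz": 0,"yaw": 0,"gripper": 0}])

```text
clock: 17.32
tcp_pos: [0.6177, -0.1489, 0.2263]
orientation: [0.004, -3.141, 0.001]
contact_force: [-1.4, 0.5, -3.2]
grip_width: 0.0596
gripper_force: 56.0
```

send_rows(steps=[{"dx": 0,"dy": 0,"dz": 0,"yaw": 0,"gripper": 0},{"dx": 0,"dy": 0,"dz": 2,"yaw": 0,"gripper": 0}])

```text
clock: 17.58
tcp_pos: [0.6152, -0.1507, 0.2077]
orientation: [0.001, 3.139, -0.0]
contact_force: [0.4, 0.8, -3.3]
grip_width: 0.0595
gripper_force: 56.1
```

send_rows(steps=[{"dx": -0.1,"dy": 0.1,"dz": 1,"yaw": 0,"gripper": 0},{"dx": -0.1,"dy": 0.1,"dz": 2.2,"yaw": 0,"gripper": 0},{"dx": -0.1,"dy": 0.1,"dz": 2.5,"yaw": 0,"gripper": 0},{"dx": -0.1,"dy": 0.1,"dz": 2.6,"yaw": 0,"gripper": 0},{"dx": -0.1,"dy": 0.1,"dz": 2.7,"yaw": 0,"gripper": 0}])

```text
clock: 18.2
tcp_pos: [0.6168, -0.1492, 0.1813]
orientation: [-0.0, 3.141, 0.001]
contact_force: [-6.0, 2.5, 11.4]
grip_width: 0.0596
gripper_force: 57.3
```

send_rows(steps=[{"dx": 0,"dy": 0,"dz": 0,"yaw": 0,"gripper": 0}])

```text
clock: 18.32
tcp_pos: [0.6169, -0.1492, 0.1813]
orientation: [-0.0, 3.141, 0.001]
contact_force: [-3.2, 2.2, 5.8]
grip_width: 0.0594
gripper_force: 56.8
```

send_rows(steps=[{"dx": 0,"dy": 0,"dz": 0,"yaw": 0,"gripper": 0.85},{"dx": 0,"dy": 0,"dz": 0,"yaw": 0,"gripper": 0.85},{"dx": 0,"dy": 0,"dz": 0,"yaw": 0,"gripper": 0.85},{"dx": 0,"dy": 0,"dz": -1,"yaw": 0,"gripper": 0.85}])

```text
clock: 18.82
tcp_pos: [0.6162, -0.1488, 0.1896]
orientation: [0.001, -3.14, -0.0]
contact_force: [-0.7, -0.1, 0.6]
grip_width: 0.0729
gripper_force: 0.0
```

send_rows(steps=[{"dx": 0,"dy": 0,"dz": -3,"yaw": 0,"gripper": 0.85},{"dx": 0,"dy": 0,"dz": -6,"yaw": 0,"gripper": 0.85},{"dx": 3,"dy": 0,"dz": -7,"yaw": 0,"gripper": 0.85},{"dx": 8,"dy": 1,"dz": -7,"yaw": 0,"gripper": 0.85},{"dx": 12,"dy": 2,"dz": -6,"yaw": 0,"gripper": 0.85}])

```text
clock: 19.45
tcp_pos: [0.4956, -0.129, 0.251]
orientation: [0.0, 3.14, 0.001]
contact_force: [-0.9, -0.5, 0.9]
grip_width: 0.0726
gripper_force: 0.0
```

send_rows(steps=[{"dx": 3,"dy": 0.5,"dz": 2,"yaw": 0,"gripper": 0.85},{"dx": 5.3,"dy": 0.6,"dz": 6,"yaw": 0,"gripper": 0.85},{"dx": 5.3,"dy": 0.6,"dz": 11,"yaw": 0,"gripper": 0.85},{"dx": 5.3,"dy": 0.6,"dz": 15,"yaw": 0,"gripper": 0.85},{"dx": 5.3,"dy": 0.6,"dz": 15,"yaw": 0,"gripper": 0.85}])

```text
clock: 20.08
tcp_pos: [0.4421, -0.1228, 0.0986]
orientation: [0.0, -3.137, -0.0]
contact_force: [0.3, 0.5, 0.8]
grip_width: 0.0719
gripper_force: 0.0
```

send_rows(steps=[{"dx": -0.1,"dy": 0,"dz": 2,"yaw": 0,"gripper": 0.85},{"dx": -0.1,"dy": 0,"dz": 4.5,"yaw": 0,"gripper": 0.85},{"dx": -0.1,"dy": 0,"dz": 6.8,"yaw": 0,"gripper": 0.85},{"dx": -0.1,"dy": 0,"dz": 7.4,"yaw": 0,"gripper": 0.85},{"dx": -0.1,"dy": 0,"dz": 7.4,"yaw": 0,"gripper": 0.85}])

```text
clock: 20.7
tcp_pos: [0.4456, -0.1232, 0.0272]
orientation: [-0.001, 3.14, 0.0]
contact_force: [1.5, -0.1, -0.4]
grip_width: 0.0729
gripper_force: 0.0
```

send_rows(steps=[{"dx": 0,"dy": 0,"dz": 0,"yaw": 0,"gripper": 0},{"dx": 0,"dy": 0,"dz": 0,"yaw": 0,"gripper": 0},{"dx": 0,"dy": 0,"dz": 0,"yaw": 0,"gripper": 0},{"dx": 0,"dy": 0,"dz": 0,"yaw": 0,"gripper": 0},{"dx": 0,"dy": 0,"dz": 0,"yaw": 0,"gripper": 0}], force=30)

```text
clock: 21.32
tcp_pos: [0.4455, -0.1231, 0.0272]
orientation: [-0.001, 3.14, 0.0]
contact_force: [-2.1, 0.1, 9.1]
grip_width: 0.0448
gripper_force: 29.4
```

send_rows(steps=[{"dx": 0,"dy": 0,"dz": -2,"yaw": 0,"gripper": 0},{"dx": 0,"dy": 0,"dz": -6,"yaw": 0,"gripper": 0},{"dx": 0,"dy": 0,"dz": -11,"yaw": 0,"gripper": 0},{"dx": 0,"dy": 0,"dz": -16,"yaw": 0,"gripper": 0},{"dx": 0,"dy": 0,"dz": -21,"yaw": 0,"gripper": 0}])

```text
clock: 21.95
tcp_pos: [0.4442, -0.1231, 0.2379]
orientation: [-0.0, 3.142, 0.0]
contact_force: [1.4, 0.6, -1.7]
grip_width: 0.0449
gripper_force: 31.8
```

send_rows(steps=[{"dx": -3,"dy": -3,"dz": 0,"yaw": 0,"gripper": 0},{"dx": -6,"dy": -7,"dz": 0,"yaw": 0,"gripper": 0},{"dx": -10,"dy": -10.5,"dz": 0,"yaw": 0,"gripper": 0},{"dx": -14.5,"dy": -12.1,"dz": 0,"yaw": 0,"gripper": 0},{"dx": -17.7,"dy": -12.1,"dz": 0,"yaw": 0,"gripper": 0}])

```text
clock: 22.58
tcp_pos: [0.6227, -0.2458, 0.2362]
orientation: [0.003, 3.142, -0.002]
contact_force: [0.1, 0.2, -1.3]
grip_width: 0.0449
gripper_force: 31.8
```

send_rows(steps=[{"dx": 0,"dy": 0,"dz": 0,"yaw": 0,"gripper": 0},{"dx": 0,"dy": 0,"dz": 2,"yaw": 0,"gripper": 0},{"dx": 0,"dy": 0,"dz": 2,"yaw": 0,"gripper": 0}])

```text
clock: 22.95
tcp_pos: [0.6193, -0.2432, 0.2138]
orientation: [-0.0, -3.137, -0.003]
contact_force: [-0.5, 0.9, -0.8]
grip_width: 0.045
gripper_force: 31.8
```

```bash
python3 - <<'E'
from bench import imaging
import cv2
f=imaging.grab_frame("scene");cv2.imwrite("pics/s2.png",cv2.resize(f["color"][100:280,230:470,::-1],None,fx=3.3,fy=3.3,interpolation=2))
E
```

```text
(no output)
```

View pics/s2.png

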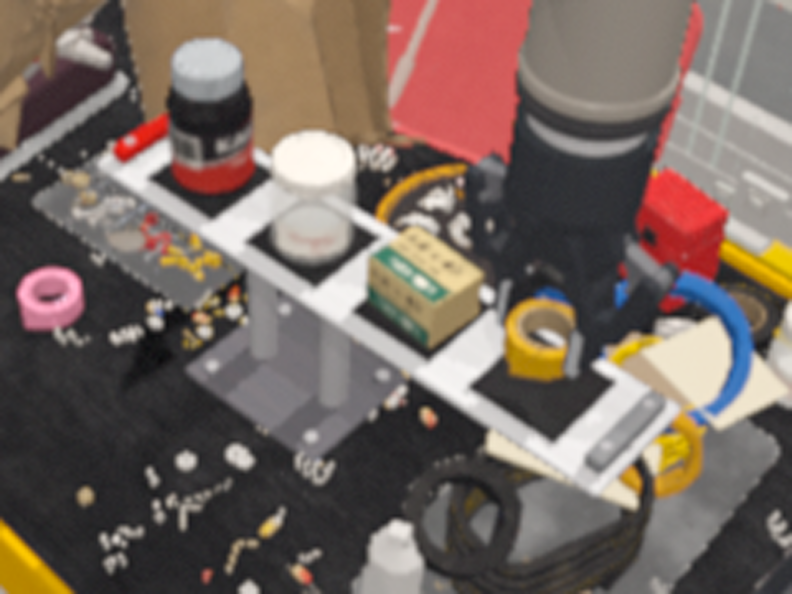

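The bottle, jar and box stand upright on pads 1–3. The tape is held level above pad 4 at crop (543,340). Lower it.

send_rows(steps=[{"dx": -0.3,"dy": -0.1,"dz": 1.5,"yaw": 0,"gripper": 0},{"dx": -0.3,"dy": -0.1,"dz": 2.8,"yaw": 0,"gripper": 0},{"dx": -0.3,"dy": -0.1,"dz": 3.2,"yaw": 0,"gripper": 0},{"dx": -0.3,"dy": -0.1,"dz": 3.4,"yaw": 0,"gripper": 0},{"dx": -0.3,"dy": -0.1,"dz": 3.4,"yaw": 0,"gripper": 0}])

```text
clock: 23.62
tcp_pos: [0.6248, -0.2451, 0.1822]
orientation: [-0.001, 3.141, -0.0]
contact_force: [0.2, -0.3, -0.3]
grip_width: 0.0448
gripper_force: 31.8
```

send_rows(steps=[{"dx": 0.1,"dy": 0,"dz": 0.1,"yaw": 0,"gripper": 0},{"dx": 0.1,"dy": 0,"dz": 0.2,"yaw": 0,"gripper": 0},{"dx": 0.1,"dy": 0,"dz": 0.3,"yaw": 0,"gripper": 0},{"dx": 0.1,"dy": 0,"dz": 0.3,"yaw": 0,"gripper": 0}])

```text
clock: 24.12
tcp_pos: [0.6238, -0.2451, 0.1803]
orientation: [-0.0, 3.141, 0.001]
contact_force: [-3.7, 1.8, 7.8]
grip_width: 0.0452
gripper_force: 32.7
```

send_rows(steps=[{"dx": 0,"dy": 0,"dz": 0,"yaw": 0,"gripper": 0.7},{"dx": 0,"dy": 0,"dz": 0,"yaw": 0,"gripper": 0.7},{"dx": 0,"dy": 0,"dz": 0,"yaw": 0,"gripper": 0.7},{"dx": 0,"dy": 0,"dz": -1,"yaw": 0,"gripper": 0.7}])

```text
clock: 24.62
tcp_pos: [0.6232, -0.2447, 0.1885]
orientation: [0.001, -3.14, -0.001]
contact_force: [1.4, -0.4, -0.9]
grip_width: 0.0596
gripper_force: 0.0
```

send_rows(steps=[{"dx": 0,"dy": 0,"dz": -3,"yaw": 0,"gripper": 0.7},{"dx": 0,"dy": 0,"dz": -8,"yaw": 0,"gripper": 0.7},{"dx": 0,"dy": 0,"dz": -13,"yaw": 0,"gripper": 0.7},{"dx": 4,"dy": -4,"dz": -15,"yaw": 0,"gripper": 0.7},{"dx": 9,"dy": -8,"dz": -15,"yaw": 0,"gripper": 0.7}])

```text
clock: 25.25
tcp_pos: [0.5353, -0.3255, 0.3419]
orientation: [-0.004, 3.137, -0.004]
contact_force: [-0.1, -1.8, -0.8]
grip_width: 0.0595
gripper_force: 0.0
```

send_rows(steps=[{"dx": 2,"dy": -5,"dz": 0,"yaw": 0,"gripper": 0.7},{"dx": 4,"dy": -10,"dz": 0,"yaw": 0,"gripper": 0.7},{"dx": 4,"dy": -10,"dz": 0,"yaw": 0,"gripper": 0.7}])

```text
clock: 25.62
tcp_pos: [0.4907, -0.4294, 0.3404]
orientation: [-0.014, -3.141, 0.005]
contact_force: [-0.0, -0.3, 0.1]
grip_width: 0.0596
gripper_force: 0.0
```

```bash
python3 - <<'E'
from h import *
from bench import imaging
P={"bottle":((603.5,39.4),.253),"jar":((610,-55),.223),"box":((616.4,-149.8),.191),"tape":((622.8,-244.4),.173)}
for nm in("top","scene"):
    f=imaging.grab_frame(nm)
    cv2.imwrite(f"pics/{nm}3.png",cv2.resize(f["color"][120:260,220:440,::-1],None,fx=3.5,fy=3.5,interpolation=2))
    v,u=np.mgrid[:400,:640];d=f["depth"];X=np.stack([(u-f["K"][0,2])/f["K"][0,0]*d,(v-f["K"][1,2])/f["K"][1,1]*d,d],-1)
    Q=((X-f["t"])@f["R"])[d>0]
    for n,(c,z) in P.items():
        q=Q[(abs(Q[:,2]-z)<.006)&(np.hypot(Q[:,0]*1000-c[0],Q[:,1]*1000-c[1])<45)]
        print(nm,n,len(q),((q.min(0)+q.max(0))[:2]*500-c).round(1),(q[:,:2].mean(0)*1000-c).round(1),q[:,2].mean().round(4))
E
```

```text
top bottle 305 [0.1 0.3] [-0.3  0.2] 0.2515
top jar 374 [-1.  -0.2] [-1.4  0.2] 0.2219
top box 434 [-0.5  0.8] [-1.1  0.9] 0.1901
top tape 172 [-2.3 -0.3] [-1.4 -0.5] 0.1712
scene bottle 255 [0.6 0.5] [-1.1 -1.8] 0.2526
scene jar 383 [-0.7  0.2] [-2.1 -1.9] 0.2234
scene box 514 [0.3 0.8] [-1.8 -1. ] 0.1916
scene tape 276 [-1.4 -0.3] [-2.1 -1.4] 0.1723
```

View pics/top3.png

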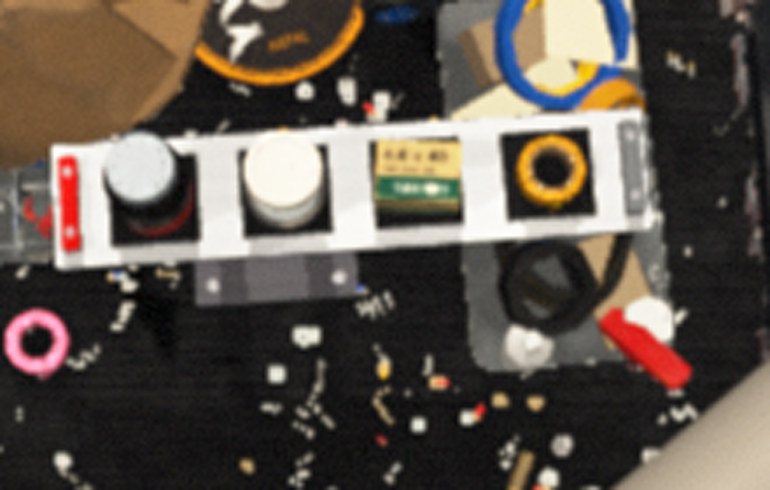

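View pics/scene3.png

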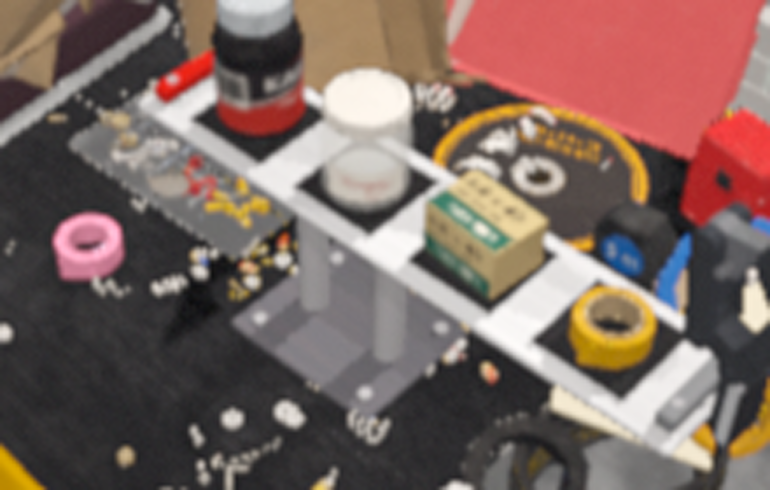

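All four stand on their pads within about 2 mm of centre (top crop: bottle (142,170), jar (284,170), box (417,175), tape (550,170)), and the hand is clear. Handing in.

```bash
python3 -c "
from bench import workorder
print(workorder.hand_in())"
```

```text
the job is handed in; nothing more can be done
None
```

The job is handed in at about 26 s: the bottle, jar, screw box and tape stand released on pads 1 to 4 from the red stop, each measured within about 2 mm of its pad's centre, with the hand clear; the hand-in call gave no verdict.

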